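Press the push nut home on a roller axle

TASK

Fit the retaining push nut to the guide roller: take the smaller of the two capped push nuts, set it open end down over the tip of the upright axle, and press it straight down until its teeth have bitten and its rim is fully home on the roller's hub, with the spring washer squeezed flat. Press firmly enough to feel it seat (about 10 N more than the drag of the teeth) but do not bear on the hub with more than 25 N, then let go; leave the wide nut, the pliers and the tin where they are.

Things in the scene. Friction and masses are not known exactly. Their poses are not given: they have to be found in the camera images.
- push_nut: The push nut to fit: plain steel cap, flat closed top, open below, standing open end down on the bench. Diameter 26 mm, 32 mm tall, with a flange 31 mm across on the lowest 3 mm; 30 g. Six sprung teeth 4 mm above the rim grip a 10 mm shaft; inside clear to 29 mm above the rim. Origin: centre of the rim's underside (open end), z up through the closed top.
- wide_nut: The other push nut, too wide for this axle and to be left alone: same look and height (32 mm), but 40 mm outside diameter (flange 45 mm). Origin: centre of its underside.
- roller_unit: Guide-roller unit, fixed: aluminium plate 110 x 80 x 8 mm; on it a black roller, 52 mm across, lying flat, with a grey hub 24 mm across standing 8 mm above the black and a soft spring washer (2 mm high, under 1 N) on the hub. Hidden shims differ: the hub's top face lies 12 to 26 mm below the axle's tip, to be felt. Origin: centre of the plate's underside, z up; the axle stands on it.
- axle_tip (a point): Centre of the top end of the plain steel axle, 62 mm above the bench; upright, rigid, 10 mm diameter, top 6 mm tapering to 5 mm at the tip. Pushed down it, the nut's teeth drag with a fairly even 6 to 13 N once past the taper; when the nut's rim meets the hub it stops dead and the force climbs above the drag as the arm pushes on.
- pliers_wine: Bystander: loose pliers with dark red grips, 49 x 151 x 14 mm, lying on the bench. Origin: centre of the underside.
- parts_tin_1: Bystander: loose round white parts tin, 50 mm diameter, 19 mm tall. Origin: centre of the underside.
Not all that is in view belongs to the job. Leave any pink or red look-alike of the push_nut alone.

How it is judged:
By the outcome, as a careful person would: the job done as asked, in the order asked, and still so for the second after the job is handed in, with the robot touching nothing.
It also fails if it takes over 58 s, if anything falls off the work surface, if the arm or the gripper's body presses on something with over 40 N, if the wrist force passes 120 N, or if a joint passes its speed limit or range.

ROBOT

A 7-joint arm with a two-finger parallel gripper is mounted at the origin on a cart in front of the work surface, level with it; the furniture and walls round the work are solid. World frame = base frame: x ahead of the robot, y to its left, z up, the work surface at z = 0. Lengths are in m, angles in rad, forces in N, time in s.
With the tool pointing down it reaches from about 0.4 to 0.9 m from the base axis. Payload 5.5 kg.
Tool frame: the origin (TCP) lies on the centre line of the jaws, within the pads' length; the fingertips stand 17 mm ahead of it and the grasp point (between the pads) lies 2 mm behind it; x points along the fingers, y is the direction in which the jaws open and shut, and the axes are right-handed (so a half turn about x gives the same grasp; the last joint's range is limited). The gripper opens to 85 mm and grips with 20 to 120 N. Pads are 22 mm wide; open, the fingers measure 114 mm over their backs; the gripper's body (76 mm by 85 mm) begins 54 mm behind the grasp point. The pads swing forward as they close: fully open they stand 13 mm farther back than shut.
Start: joints at [1.45, 0.501, -0.427, 1.55, 0.221, 1.138, -0.21], TCP at [0.243, -0.603, 0.248] pointing down, gripper open.
Joint ranges: [-2.88, 2.88], [-0.31, 2.03], [-1.54, 1.56], [0.2, 2.42], [-1.41, 4.55], [0.19, 2.02], [-2.57, 2.57]. Speed limits (rad/s): [2.57, 2.57, 3.14, 3.14, 3.14, 3.14, 3.14].

INTERFACE

Orientations are given as a 3x3 rotation matrix whose columns are the frame's x, y, z axes.
In Python, from workcell import ctrl gives the robot as it stands. Calls block until the motion is done:
- ctrl.goto(position, orientation): joint-space move of the TCP to a pose.
- ctrl.move_straight(position, rotation=None, rate=0.15, max_force=None): straight line of the TCP; rotation=None keeps the orientation; rate is the mean speed in m/s. With max_force (N) it stops when the force on the tool has changed by that much, and returns True; else False.
- ctrl.set_joints(angles): joint-space move.
- ctrl.command_gripper(opening, newtons=None): finger opening in m; newtons is the grip in N (None keeps the last); returns when the fingers have stopped.
- ctrl.hold(seconds).
- ctrl.ik(position, orientation): joint angles nearest the present ones, or None.
- ctrl.sense(): the state.
- ctrl.get_image(name): name is "scene" or "top" or "wrist"; returns the picture (384x512x3 uint8, red, green, blue); there is no depth.
- ctrl.camera_info(name): a dict with "vertical_fov" (degrees; the focal length in pixels is half the picture's height over the tangent of half this angle, whatever the lens; pixels are square), "cx", "cy" (the principal point, pixels), "rvec" (rotation vector, rad) and "tvec" (3), from world to camera coordinates, as OpenCV has them. Camera axes: x right, y down, z forward; pixel columns grow to the right and rows downward; lengths in m; the calibration is good to about 2 mm. A picture is of the moment at which its call begins: read the wrist's pose just before it. camera_info takes no time and is no camera call; for the wrist camera it gives the pose at the moment of the call.
A pose or a line that the arm cannot do raises ctrl.PlanningError and nothing moves.
- ctrl.close_job(): hands the job in, once; it reports no verdict.
The state is a dict: "t": time; "joints": joint angles; "joint_vel": joint speeds; "effort": joint torques, N m; "position": TCP position; "eef_rot": TCP orientation; "contact_force": force on the tool from outside, world axes, zero at the start; "torque": the same for the moment, N m; "opening": finger opening in m.
Only numpy, scipy, OpenCV 4.12 (cv2) and the standard library are available. Lean on these libraries where they do the work, as an engineer would, in place of code of your own. Each camera call takes 0.05 s, during which the arm holds its last target. There are 200 camera calls.

## Working session

There is one attempt and no reset: what is moved stays moved. The work goes in short steps, each a Python script; the robot and the scene stay as the last script left them, time stands still between calls to the robot, and variables do not carry over. Pictures are saved under pics/ and viewed, about 8 in all and at most 12, crops included, and the job is handed in when it is done.

```bash
mkdir -p pics; ls; cat > h.py <<'E'
import numpy as np, cv2
from workcell import ctrl
def save(n,im): cv2.imwrite('pics/'+n+'.png',im[...,::-1])
def cam(n):
    c=ctrl.camera_info(n); f=192/np.tan(np.radians(c['vertical_fov'])/2)
    R=cv2.Rodrigues(np.array(c['rvec'],float))[0]; t=np.array(c['tvec'],float).ravel()
    return f,c['cx'],c['cy'],R,t,c
def ray(C,u,v):
    f,cx,cy,R,t,_=C
    return -R.T@t, R.T@np.array([(u-cx)/f,(v-cy)/f,1])
def onz(C,u,v,z):
    o,d=ray(C,u,v); return o+d*(z-o[2])/d[2]
def proj(C,p):
    f,cx,cy,R,t,_=C; q=R@np.array(p)+t; return np.array([cx+f*q[0]/q[2],cy+f*q[1]/q[2]])
E
python3 - <<'E'
from h import *
a=[ctrl.get_image(n) for n in('scene','top')]
for n,i in zip(('scene','top'),a):
    save(n,i); C=cam(n); print(n,C[5],-C[3].T@C[4])
save('both',cv2.resize(np.vstack(a),None,fx=.78,fy=.78,interpolation=3))
s=ctrl.sense(); print(s)
E
```

```text
pics
scene {'vertical_fov': 47.37259024975563, 'cx': 246.46896155090047, 'cy': 184.63550423686692, 'rvec': array([ 1.89491489, -0.74595667,  0.47357159]), 'tvec': array([-0.39182824,  0.2267935 ,  0.68296022])} [-0.06904982 -0.65174298  0.49179523]
top {'vertical_fov': 49.09342405717391, 'cx': 258.07578274859594, 'cy': 195.66697799499323, 'rvec': array([ 2.15731945, -2.17944891,  0.14371278]), 'tvec': array([-1.64553774e-04,  5.52047932e-01,  1.03397962e+00])} [0.42777741 0.01135827 1.09121413]
{'t': 0.1, 'joints': array([ 1.45022783,  0.50177916, -0.4268378 ,  1.55135404,  0.2207707 ,
        1.13829792, -0.21027398]), 'joint_vel': array([ 1.78273129e-03, -1.66669225e-03, -4.22054000e-04, -2.31772534e-03,
       -8.84580433e-05, -9.05194868e-04, -1.12498585e-03]), 'effort': array([-1.05718334e-02, -5.70815885e+01, -5.83875149e+00, -2.81752503e+01,
        1.04207540e-02,  5.43073722e-03,  3.98045484e-05]), 'position': array([ 0.24313485, -0.60216387,  0.24734641]), 'eef_rot': array([[-5.69081452e-04,  3.74500754e-01, -9.27226435e-01],
       [ 1.69538033e-03, -9.27224891e-01, -3.74501171e-01],
       [-9.99998401e-01, -1.78512313e-03, -1.07254723e-04]]), 'contact_force': array([-0.01091322,  0.21547658, -0.34265114]), 'torque': array([ 0.02620949, -0.0404125 ,  0.02399577]), 'opening': 0.08560976639555389}
```

View pics/both.png

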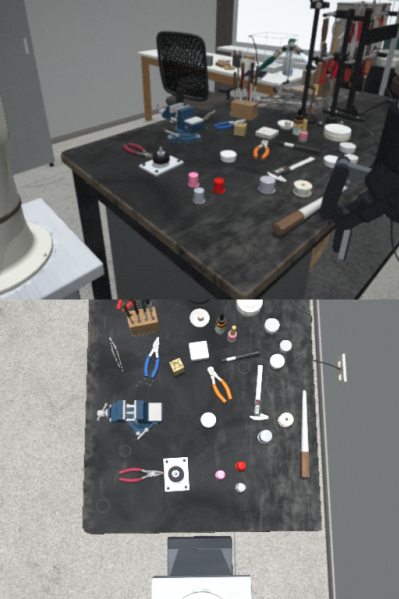

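The combined picture shows the small grey nut at about (307,240) in the top view. The wide nut is near (339,175), the roller near (226,224), and the pink and red decoys beside the small nut. I'll zoom in on both views.

```bash
python3 - <<'E'
from h import *
t=cv2.imread('pics/top.png');s=cv2.imread('pics/scene.png')
a=cv2.resize(t[140:270,180:380],(800,520),interpolation=3);save('c1',a[...,::-1])
b=cv2.resize(s[170:270,160:380],(792,360),interpolation=3);save('c2',b[...,::-1])
C=cam('top');
for n,u,v,z in(('nut',307,240,.032),('wide',339,175,.032),('axle',226,224,.062)):
    p=onz(C,u,v,z);print(n,p,proj(cam('scene'),p))
E
```

```text
nut [ 0.43885473 -0.12739232  0.032     ] [254.82425355 241.2338893 ]
wide [ 0.60337729 -0.21352059  0.032     ] [341.57406722 228.28246393]
axle [0.47957181 0.07382656 0.062     ] [206.7799066  189.02835831]
```

View pics/c1.png

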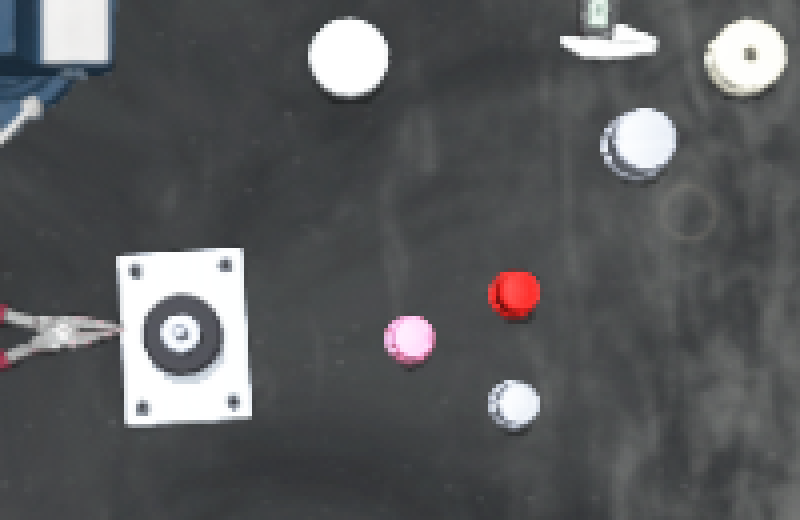

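View pics/c2.png

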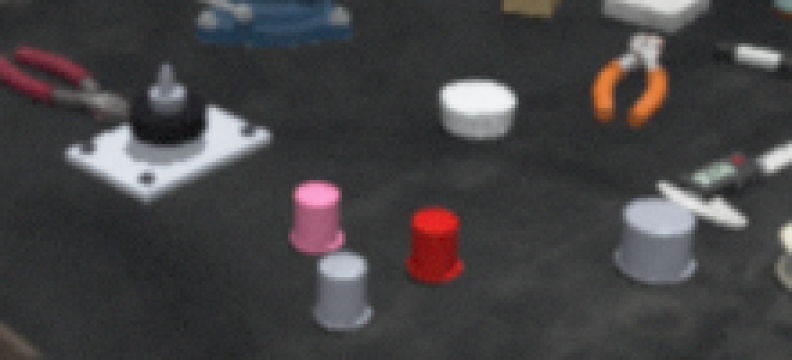

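The crops confirm the scene. The small grey nut is at top-view px (309,241), with red 69 mm ahead of it and pink about 65 mm left and 41 mm ahead. The axle is at (225,223). Opening the jaws along y clears both decoys. Next I'll take wrist views above the nut and above the axle.

```bash
cat >> h.py <<'E'
R0=np.array([[0,0,-1.],[0,-1,0],[-1,0,0]])
E
python3 - <<'E'
from h import *
ims=[]
for k,p in enumerate(([.48,.075,.25],[.44,-.127,.20])):
    try: ctrl.goto(p,R0)
    except ctrl.PlanningError as e: print(e); continue
    C=cam('wrist'); im=ctrl.get_image('wrist'); save('w%d'%k,im); ims.append(im)
    np.save('w%d.npy'%k,np.array([C[5]['vertical_fov'],C[1],C[2],*C[5]['rvec'],*C[5]['tvec']]))
    s=ctrl.sense();print(s['t'],s['position'],s['contact_force'],-C[3].T@C[4])
    for q in ([.48,.074,.062],[.439,-.129,.032]): print(proj(C,q))
save('ww',cv2.resize(np.hstack(ims),None,fx=.78,fy=.78,interpolation=3))
E
```

```text
2.6917 [0.48030167 0.07415713 0.24991851] [-1.24872667  0.11005567  0.58871877] [0.54529182 0.07442664 0.37639385]
[259.62766633 175.45825706]
[447.77143066 206.81725694]
3.6 [ 0.44104684 -0.12532872  0.20066778] [-0.0177811  -0.96709527  0.17645632] [ 0.50556237 -0.12562387  0.32706029]
[  6.10621707 139.02017769]
[263.02979691 181.65352052]
```

View pics/ww.png

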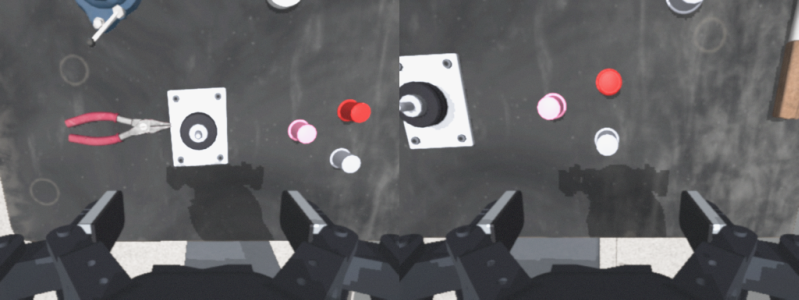

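The left wrist view shows the axle at about (253,170) in full-image pixels. The right one shows the nut top at about (266,184) beside the pink and red decoys. I'll zoom in on each feature to get accurate pixels.

```bash
python3 - <<'E'
from h import *
P=[('w0',230,150),('w1',240,160),('top',200,200),('top',285,217),('scene',182,170),('scene',230,225)]
t=[]
for n,u,v in P:
    c=cv2.imread('pics/%s.png'%n)[v:v+48,u:u+48]
    c=cv2.resize(c,(264,264),interpolation=cv2.INTER_NEAREST)
    for k in range(0,48,10): cv2.line(c,(int(k*5.5),0),(int(k*5.5),5),(0,255,255),1); cv2.line(c,(0,int(k*5.5)),(5,int(k*5.5)),(0,255,255),1)
    t.append(c)
save('z',np.vstack([np.hstack(t[::2]),np.hstack(t[1::2])])[...,::-1])
E
```

```text
(no output)
```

View pics/z.png

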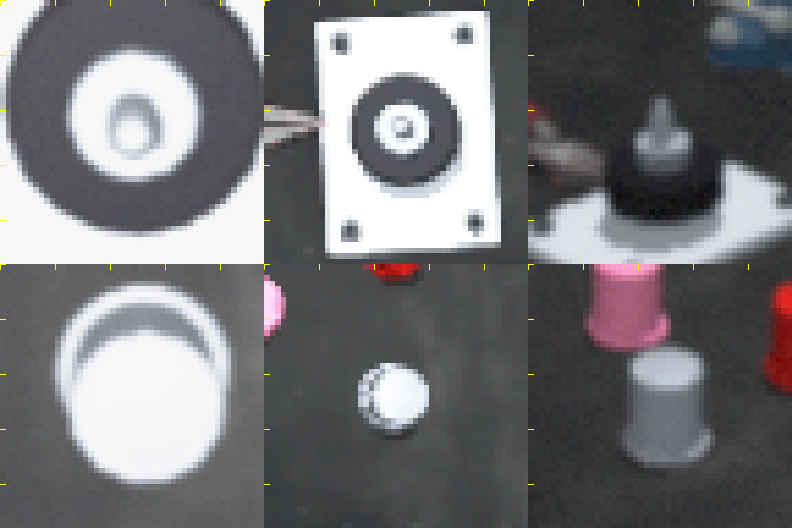

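```bash
python3 - <<'E'
from h import *
def wc(k):
    a=np.load('w%d.npy'%k);f=192/np.tan(np.radians(a[0])/2)
    return f,a[1],a[2],cv2.Rodrigues(a[3:6])[0],a[6:9],None
def tri(L):
    A=np.zeros((3,3));b=np.zeros(3)
    for C,u,v in L:
        o,d=ray(C,u,v);d/=np.linalg.norm(d);M=np.eye(3)-np.outer(d,d);A+=M;b+=M@o
    return np.linalg.solve(A,b)
T,S=cam('top'),cam('scene')
for nm,z,L in(('axle',.062,[(wc(0),253.7,173.1),(T,224.8,222.6),(S,205.5,187.5)]),('nut',.032,[(wc(1),266.2,185.5),(T,309.6,240.5),(S,254.8,243.6)])):
    print(nm,'tri',tri(L)); [print(onz(*l,z)) for l in L]
E
```

```text
axle tri [0.48206062 0.07873817 0.06326818]
[0.482314   0.07968351 0.062     ]
[0.48302028 0.07674875 0.062     ]
[0.48251418 0.08232677 0.062     ]
nut tri [ 0.43577349 -0.132568    0.03078988]
[ 0.4354222  -0.13189455  0.032     ]
[ 0.43753539 -0.13389999  0.032     ]
[ 0.43290897 -0.13350696  0.032     ]
```

Heights and views agree to about 3 mm: nut at (0.4355, -0.1325), axle at (0.4822, 0.079). Now the grasp.

```bash
python3 - <<'E'
from h import *
n=np.array([.4358,-.1325])
ctrl.command_gripper(.065)
ctrl.goto([*n,.10],R0); 
print(ctrl.move_straight([*n,.024],rate=.06,max_force=8))
ctrl.command_gripper(0.0,100); s=ctrl.sense();print(s['opening'],s['position'],s['contact_force'])
ctrl.move_straight([*n,.13],rate=.1)
ctrl.goto([.482,.079,.125],R0); ctrl.hold(.5)
s=ctrl.sense();print(s['t'],s['opening'],s['position'],s['contact_force'])
a=[ctrl.get_image('scene'),ctrl.get_image('top'),ctrl.get_image('wrist')]
for n_,i in zip(('s2','t2','w2'),a): save(n_,i)
C=cam('wrist');print(proj(C,[.482,.079,.062]),proj(C,s['position']))
print(proj(cam('scene'),[.482,.079,.133]))
save('v',np.hstack([cv2.resize(a[0][120:210,160:250],(396,396),interpolation=0),cv2.resize(a[2],(396,297))]) if 0 else np.hstack([cv2.resize(a[0][120:220,150:250],(400,400),interpolation=0),cv2.resize(a[2][100:300,156:356],(400,400))]))
E
```

```text
False
0.022720013230013367 [ 0.43596727 -0.13270453  0.02442159] [-1.21089454  0.5547337   4.58491202]
8.8917 0.022466401200975688 [0.48208073 0.07853999 0.12503278] [-0.03381079 -0.25304328  0.16071642]
[259.58918983 217.45927811] [260.88656105 266.47762153]
[204.91430616 159.25442481]
```

View pics/v.png

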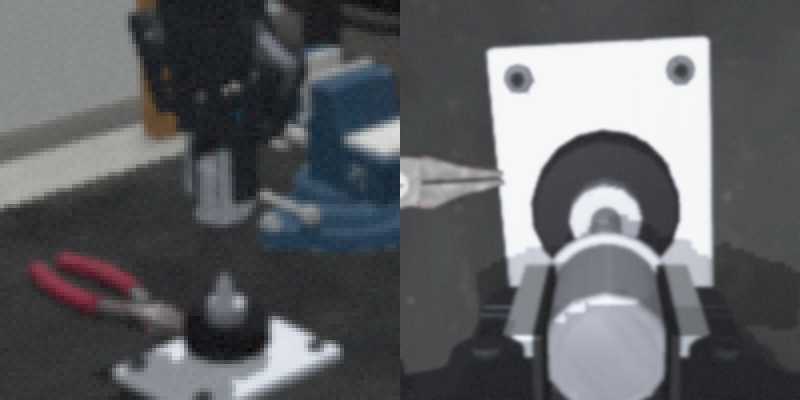

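The nut is held upright. In the scene view its rim centre is at about (206.2,173.7), directly above the axle tip at (205.8,188). In the wrist view the nut's top centre is at (259,276). Checking the alignment numerically:

```bash
python3 - <<'E'
from h import *
C=cam('wrist');S=cam('scene');p=ctrl.sense()['position']
print('tcp',p,'nut top by wrist',onz(C,259,276,p[2]+.008))
print('pred top px at tcp',proj(C,p+[0,0,.008]))
r=onz(S,206.2,173.7,p[2]-.024); a=onz(S,205.6,187.7,.062)
print('scene rim',r,'tip',a,'diff',r-a)
E
```

```text
tcp [0.48200244 0.07892889 0.12502079] nut top by wrist [0.48206347 0.0793224  0.13302079]
pred top px at tcp [260.00006332 276.1403352 ]
scene rim [0.47862992 0.07218697 0.10102079] tip [0.48201319 0.08131368 0.062     ] diff [-0.00338328 -0.00912671  0.03902079]
```

The wrist camera and TCP agree to 0.4 mm. I'll re-measure the axle tip with that camera, standing still and from closer, with the nut backed off in x.

```bash
python3 - <<'E'
from h import *
ctrl.move_straight([.432,.079,.125],rate=.1); ctrl.hold(.4)
C=cam('wrist'); im=ctrl.get_image('wrist'); save('w3',im)
c=C[5]; np.save('w3.npy',np.array([c['vertical_fov'],c['cx'],c['cy'],*c['rvec'],*c['tvec']]))
q=proj(C,[.4822,.079,.062]);print(q,ctrl.sense()['t'])
u,v=(q-32).astype(int);print(u,v)
save('z3',cv2.resize(im[v:v+64,u:u+64],(640,640),interpolation=0)[:600])
g=cv2.cvtColor(im,cv2.COLOR_RGB2GRAY)
E
```

```text
[259.95851792 132.7842263 ] 10.1417
227 100
```

View pics/z3.png

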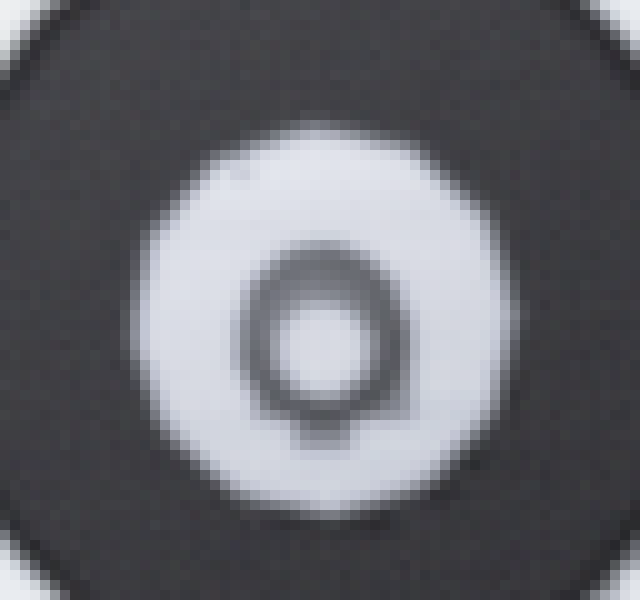

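```bash
python3 - <<'E'
from h import *
a=np.load('w3.npy');C=(192/np.tan(np.radians(a[0])/2),a[1],a[2],cv2.Rodrigues(a[3:6])[0],a[6:9],None)
t=onz(C,258.8,134.3,.062);print(t)
x,y=t[:2]-[.0001,.0004]
assert abs(x-.482)<.004 and abs(y-.079)<.004
ctrl.move_straight([x,y,.125],rate=.1);ctrl.move_straight([x,y,.089],rate=.06);ctrl.hold(.4)
s=ctrl.sense();f0=s['contact_force'];print(s['t'],s['position'],f0)
z=.089;log=[]
while z>.0745:
    z-=.0005
    st=ctrl.move_straight([x,y,z],rate=.02,max_force=8)
    s=ctrl.sense();f=s['contact_force']-f0;log.append((round(z*1e3,1),*np.round((s['position'])*1e3,2),*np.round(f,1),st))
    if f[2]>17 or np.hypot(*f[:2])>8: break
for l in log:print(*l)
i=ctrl.get_image('scene');save('s4',i);print(ctrl.sense()['t'],ctrl.sense()['opening'])
E
```

```text
[0.4813617  0.07964898 0.062     ]
11.9333 [0.4813858  0.07920987 0.08915575] [ 0.33403931 -0.88013454  0.30290186]
88.5 481.22 79.19 88.46 -0.7 1.0 -0.2 False
88.0 481.21 79.25 87.95 -0.9 0.6 -0.7 False
87.5 481.24 79.25 87.47 0.5 0.6 -0.7 False
87.0 481.24 79.23 86.96 -0.4 0.4 -0.1 False
86.5 481.22 79.27 86.47 0.0 1.0 -0.9 False
86.0 481.24 79.24 85.97 -0.7 0.9 -1.2 False
85.5 481.23 79.24 85.45 -0.9 0.7 -0.9 False
85.0 481.23 79.26 84.98 0.2 1.2 -1.0 False
84.5 481.23 79.2 84.46 -0.8 1.1 -0.4 False
84.0 481.23 79.23 83.96 -1.3 0.5 -0.1 False
83.5 481.25 79.24 83.46 -0.6 0.2 -0.7 False
83.0 481.24 79.24 82.96 -0.9 1.3 -0.3 False
82.5 481.24 79.25 82.47 -0.1 0.4 -0.6 False
82.0 481.24 79.2 81.97 -0.7 0.4 -0.2 False
81.5 481.26 79.21 81.48 -0.3 1.2 -1.4 False
81.0 481.22 79.24 80.96 0.3 1.4 -1.8 False
80.5 481.23 79.23 80.46 -0.2 0.8 -0.3 False
80.0 481.32 79.28 80.0 -0.6 0.9 0.7 False
79.5 481.4 79.25 79.53 -0.8 0.7 -0.6 False
79.0 481.46 79.25 79.05 0.0 1.1 -0.2 False
78.5 481.58 79.2 78.59 1.9 0.6 0.6 False
78.0 481.65 79.17 78.13 1.6 0.6 0.6 False
77.5 481.69 79.16 77.69 2.2 -0.9 2.3 False
77.0 481.71 79.19 77.2 2.3 -0.8 2.8 False
76.5 481.74 79.22 76.76 1.9 -0.9 5.4 False
76.0 481.75 79.28 76.12 3.3 -1.2 3.1 False
75.5 481.75 79.23 75.69 4.1 -1.3 4.3 False
75.0 481.78 79.27 75.26 3.8 -0.2 5.3 False
74.5 481.78 79.26 74.76 3.2 -1.3 4.7 False
19.2333 0.02271404092996432
```

The axle tip is inside the nut and the teeth are sliding with about 5 N of drag. The small side force says x should move about 0.5 mm. I'll press on until it seats.

```bash
python3 - <<'E'
from h import *
f0=np.array([.0,-.2,-.2])
s=ctrl.sense();z=.0745;x,y=.4818,.0793;log=[];F=[]
def step(dz,hold=0):
    global z,x
    z-=dz; ctrl.move_straight([x,y,z],rate=.02,max_force=12)
    if hold: ctrl.hold(hold)
    s=ctrl.sense();f=s['contact_force']-f0
    log.append((round(z*1e3,2),*np.round(s['position']*1e3,2),*np.round(f,1)));return f,s
seated=False
while z>.0590:
    f,s=step(.0005)
    d=np.median(F[-8:]) if len(F)>=4 else 9.
    if f[2]>d+4.5 and len(F)>=2 and s['position'][2]-z>.0004:
        n=0
        while f[2]<d+11 and n<15:
            f,s=step(.0002,.05);n+=1
            if s['position'][2]-z<.0003: break
        if f[2]>=d+11: seated=True;break
    F.append(f[2])
for l in log:print(*l)
s=ctrl.sense();print(seated,d,s['t'],s['opening'],s['contact_force'],s['position'])
E
```

```text
74.0 481.85 79.27 73.99 3.1 -1.4 3.1
73.5 481.79 79.25 73.46 3.9 -1.7 4.7
73.0 481.84 79.24 73.09 3.2 -0.5 5.4
72.5 481.83 79.26 72.54 2.6 -1.7 5.1
72.0 481.83 79.26 72.07 3.5 -1.1 4.6
71.5 481.85 79.28 71.5 3.4 -1.1 5.7
71.0 481.83 79.26 71.06 2.8 -1.2 5.7
70.5 481.84 79.24 70.57 2.7 -1.3 5.4
70.0 481.82 79.27 69.99 3.5 -2.0 4.6
69.5 481.81 79.27 69.46 3.4 -1.7 5.2
69.0 481.83 79.29 69.0 2.9 -1.0 4.3
68.5 481.83 79.25 68.55 2.3 -2.5 5.2
68.0 481.84 79.25 68.02 3.7 -2.6 5.2
67.5 481.86 79.26 67.56 2.3 -1.6 6.5
67.0 481.86 79.28 67.3 2.4 -2.3 8.6
66.5 481.89 79.29 67.2 1.0 -2.2 13.9
66.3 481.9 79.32 67.15 -0.0 -3.4 16.3
True 5.154394776209218 23.5333 0.02275101521735686 [-1.21386194e-02 -3.55504525e+00  1.60514675e+01] [0.48190214 0.07932246 0.06715007]
```

It stopped dead at TCP z 67.2 mm, putting the hub at about 42.7 mm, inside the expected 36–50 mm range. The force is about 11 N above drag. I'll press slightly more to confirm, ease off, release and look.

```bash
python3 - <<'E'
from h import *
x,y=.4818,.0793
ctrl.move_straight([x,y,.0662],rate=.02);ctrl.hold(.3);s=ctrl.sense();print(s['position'],s['contact_force'])
ctrl.move_straight([x,y,.0671],rate=.02);ctrl.hold(.2);s=ctrl.sense();print(s['position'],s['contact_force'])
ctrl.command_gripper(.06);s=ctrl.sense();print(s['opening'],s['contact_force'])
ctrl.move_straight([x,y,.13],rate=.1);ctrl.move_straight([x-.05,y,.16],rate=.12);ctrl.hold(.4)
C=cam('wrist');w=ctrl.get_image('wrist');q=proj(C,[.482,.0793,.06]);print(q)
sc=ctrl.get_image('scene');save('w5',w);save('s5',sc)
u,v=(q-50).astype(int)
save('v5',np.hstack([cv2.resize(sc[160:235,165:240],(400,400),interpolation=0),cv2.resize(w[v:v+100,u:u+100],(400,400),interpolation=0)]))
print(u,v,ctrl.sense()['t'],ctrl.sense()['contact_force'])
S=cam('scene')
for zz in(.0427,.0747):print('scene pred',zz,(proj(S,[.4818,.0793,zz])-[165,160])*400/75,'wrist',(proj(C,[.4818,.0793,zz])-[u,v])*4)
E
```

```text
[0.4819547  0.07931245 0.06716436] [-0.70440902 -3.53992511 17.29349371]
[0.48181612 0.07926912 0.06727571] [ 1.7487106  -2.73954556  8.17454523]
0.05993758890442065 [-0.47771035  0.17047973  0.29667073]
[259.95287101 128.1573817 ]
209 78 26.8917 [-0.15637037  0.61243495  0.28288625]
scene pred 0.0427 [220.85461543 189.46389396] wrist [203.62825941 195.29826775]
scene pred 0.0747 [217.8127731 122.5650613] wrist [203.98818573 208.24348223]
```

View pics/v5.png

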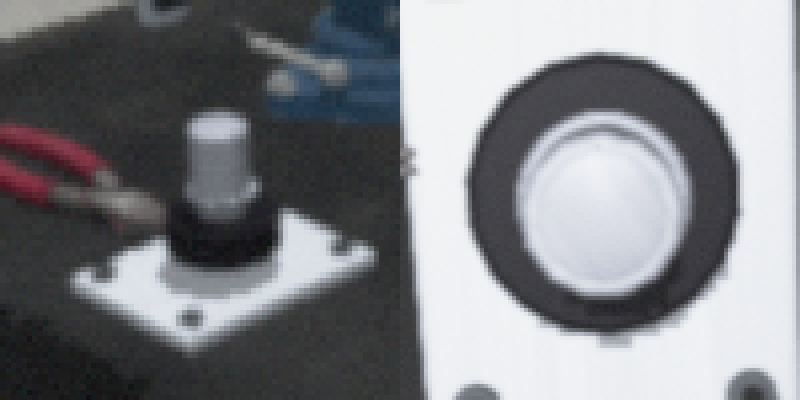

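The scene and wrist views show the nut upright on the hub, with its top centre where predicted ((218,122) in the scene crop). The pliers are where they were. Handing in.

```bash
python3 - <<'E'
from h import *
a=cv2.imread('pics/top.png');b=ctrl.get_image('top');save('t6',b)
d=cv2.absdiff(a,b[...,::-1].copy()).max(2)
for n,u,v in(('wide',341,176),('tin',267,154),('pliers',180,222),('red',309,213),('pink',282,225)):print(n,d[v-8:v+9,u-8:u+9].mean())
ctrl.close_job();print(ctrl.sense()['t'])
E
```

```text
wide 20.048442906574394
tin 6.743944636678201
pliers 71.80968858131487
red 15.020761245674741
pink 19.3840830449827
the job is handed in; nothing more can be done
the job is handed in; nothing more can be done
```

The push nut is fitted on the axle and I have handed the job in, at about 27 s on the robot's clock. I gripped the small grey nut, lined it up over the axle tip with the wrist camera, and pressed it straight down.

- **Seating:** The teeth dragged at about 5 N, a little under the stated 6–13 N; the force reading is noisy by about 1 N. The nut then stopped dead with its rim at about 43 mm, 19 mm below the tip and inside the expected 12–26 mm.
- **Press force:** I pressed to about 17 N in all, roughly 12 N on the hub, and the tool moved no further. There was also a side force of up to about 4 N while pressing.
- **Release:** I eased off to about 8 N before opening the gripper. The nut stood upright where predicted in the scene and wrist views, and the force on the tool was back to zero.
- **Bystanders:** My last check, comparing top-camera pictures from before and after, was inconclusive. Mean differences were 7 at the tin, 15–20 at the wide nut and the red and pink decoys, and 72 at the pliers. The arm or its shadow probably covered the pliers in the second picture, but I did not view it to confirm. The last scene view showed the pliers apparently in place. The arm's moves were not planned near the wide nut or the tin.

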